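Wake and zero the patisserie counter scale

ROBOT

A 7-joint arm with a two-finger parallel gripper is mounted at the origin on the work surface. World frame = base frame: x ahead of the robot, y to its left, z up, the work surface at z = 0. Lengths are in mm, angles in rad, forces in N, time in s.
With the tool pointing down it reaches from about 350 to 900 mm from the base axis. Payload 8.1 kg.
Tool frame: the origin (TCP) lies midway between the tips of the shut fingers; the grasp point (between the pads) lies arm.hold_point_z behind it (arm.hold_point_z is the distance from the TCP to the grasp point, in mm); z points along the fingers, y is the line along which they close (so a half turn about z gives the same grasp; the last joint's range is limited). The gripper opens to 92 mm and grips with 3 to 60 N. Pads are 19 mm wide; open, the fingers measure 130 mm over their backs; the gripper's body (75 mm by 190 mm) begins 47 mm behind the grasp point.
Start: joints at [-1.249, 0.434, 0.025, 1.573, -0.012, 1.134, -0.075], TCP at [257.615, 569.454, 191.042] pointing down, gripper open.
Joint ranges: [-2.62, 2.62], [-0.44, 2.09], [-1.27, 1.32], [0.08, 2.57], [-1.32, 4.46], [0.12, 2], [-2.74, 2.74]. Speed limits (rad/s): [2.22, 2.22, 3.01, 3.01, 3.14, 3.14, 3.14].

INTERFACE

Orientations are given as a unit quaternion [w, x, y, z].
In Python, from rig import arm gives the robot as it stands.
- The arm moves only by the shell command python3 -m handwheel 'ROWS' [FORCE]. ROWS is JSON, a list of rows, each an object with "linear": the shift along the world's x, y, z scaled (see below), a list of three; "delta_rot": the turn, a rotation vector about the world's x, y, z scaled (see below), a list of three; "jaw": the closure, from 0 (fully open) to 1 (shut). In form: [{"linear": [dx, dy, dz], "delta_rot": [wx, wy, wz], "jaw": jaw}, ...]. A call has exactly 8 rows; each row shifts and turns the commanded pose from where the row before left it; what a row does not reach is not made up. The controller multiplies each number of a shift by 5 cm and each number of a turn by pi/2 rad. A row lasts 1/12 s, in which the tool goes at most 41.7 mm and 7.16 degrees, less where a joint would pass 70% of its speed; a pose out of reach is approached as far as the arm can. A call with a number of a shift or a turn outside -1 to 1 is refused whole. A call with a gripper value outside its range is refused whole. The fingers move at their own pace and stop on an object; FORCE is the grip in N (left out, the last holds). Time passes only in rows, so rows that do not move let the fingers close, or fill a call up. It gives the time, the measured TCP pose, the force, the opening and the grip force at its end, in the units of the state.
- arm.get_obs(): the state, without advancing time (a new reading comes with each control period).
- arm.read_camera(name): name is "side" or "top"; returns a dict with "pixels" (480x640x3 uint8, red, green, blue), "K" (3x3 intrinsics, pixels), "T" (4x4, takes a point from camera to world coordinates). Camera axes: x right, y down, z forward; pixel columns grow to the right and rows downward; lengths in mm; the calibration is good to about 2 mm. A picture is of the moment at which its call begins. There is no depth.
- arm.close_job(): hands the job in; it is judged then, once.
The state is a dict: "time": time; "q": joint angles; "dq": joint speeds; "tau": joint torques, N m; "eef_pos": TCP position; "ee_rot": TCP orientation; "force": force on the tool from outside, world axes, zero at the start; "moment": the same for the moment, N m; "grip_width": finger opening in mm; "grasp_force": force on a finger pad.
Only numpy, scipy, OpenCV 4.12 (cv2) and the standard library are available. Lean on these libraries where they do the work, as an engineer would, in place of code of your own. Each camera call takes 0.05 s, during which the arm holds its last target. There are 200 camera calls.

TASK

Get the counter scale ready with the empty tin on its pan: with the fingertips, gently press the large round key (power) well down for a moment and let it spring back, then do the same with the long bar key (zero), and withdraw. Do not press the small square key, and do not touch the pan or the tin; leave the jar and the pastries where they stand.

Things in the scene. Friction and masses are not known exactly. Their poses are not given: they have to be found in the camera images.
- scale: white counter scale fixed to the counter, 300 (x) by 320 (y) mm, top face 46 mm high; origin under its centre at counter height. Its front (-x) has a black key strip 100 mm before the origin, 49 mm high, with three white keys in a row along y, 72 mm apart, in changing order. A low screen, up to 65 mm high, stands 36 mm before the origin
- pan: steel weighing pan of the scale, 160 (x) x 260 (y) x 8 mm, origin under its centre, 66 mm behind the scale's origin; its top is 75 mm above the counter
- tin: empty round aluminium tart tin, 120 mm wide at the rim, 24 mm high, loose on the pan; origin under its centre
- round_mount: dark steel surround (3 mm high) of the large round key, 34 mm across, with the key in it; origin at the middle of its underside, 49 mm above the counter; axes parallel to the scale's
- round_top (a point): centre of the top face of the large round key, 34 mm across (power); 64 mm above the counter at rest, moves with the key
- round_key (a joint): travel of the large round key, 34 mm across, in m: 0 up at rest, 0.010 against a hard stop; a spring returns it (1.5 N to start, 4.5 N at 4 mm, 9 N at the stop)
- bar_mount: dark steel surround (3 mm high) of the long bar key, 50 mm (along the scale's y) x 20 mm, with the key in it; origin at the middle of its underside, 49 mm above the counter; axes parallel to the scale's
- bar_top (a point): centre of the top face of the long bar key, 50 mm (along the scale's y) x 20 mm (zero); 64 mm above the counter at rest, moves with the key
- bar_key (a joint): travel of the long bar key, 50 mm (along the scale's y) x 20 mm, in m: 0 up at rest, 0.010 against a hard stop; a spring returns it (1.5 N to start, 4.5 N at 4 mm, 9 N at the stop)
- square_mount: dark steel surround (3 mm high) of the small square key, 16 x 16 mm, with the key in it; origin at the middle of its underside, 49 mm above the counter; axes parallel to the scale's
- square_top (a point): centre of the top face of the small square key, 16 x 16 mm (not to be used); 64 mm above the counter at rest, moves with the key
- square_key (a joint): travel of the small square key, 16 x 16 mm, in m: 0 up at rest, 0.010 against a hard stop; a spring returns it (1.5 N to start, 4.5 N at 4 mm, 9 N at the stop)
- gateau_red: round dark glazed cake, 72 mm wide and 70 mm high with its berries, on a 100 mm square black board; loose, stands beside or in front of the scale; origin under its centre
- gateau_white: round cream cake, 72 mm wide and 73 mm high with its berry, on a 100 mm square black board; loose, stands beside or in front of the scale; origin under its centre
- eclair: eclair with pistachio icing, 118 mm long (its own y) and 46 mm high, on a 65 x 140 mm gilt board; loose, stands beside or in front of the scale; origin under its centre
- slice: layered cake slice 36 x 105 mm (long along its own y) and 48 mm high, on a 60 x 130 mm gilt board; loose, stands beside or in front of the scale; origin under its centre
- pebble: cocoa-brown dome cake, 74 mm wide and 53 mm high, on a 90 mm square black board; loose, stands beside or in front of the scale; origin under its centre
- jar: small amber jar, 52 mm wide and 74 mm high; loose, stands beside or in front of the scale; origin under its centre
Not all that is in view belongs to the job. Of the things that look like the tin, the smaller one is meant. Leave any blue look-alike of the gateau_white alone.

How it is judged:
By the outcome, as a careful person would: the job done as asked, in the order asked, and still so for the second after the job is handed in, with the robot touching nothing.
It also fails if it takes over 42 s, if anything falls off the work surface, if the arm or the gripper's body presses on something with over 40 N, if the wrist force passes 120 N, or if a joint passes its speed limit or range.

## Working session

There is one attempt and no reset: what is moved stays moved. The work goes in short steps, Python scripts to look and compute and a shell command to move; the robot and the scene stay as the last step left them, time stands still between calls to the robot, and variables do not carry over. Pictures are saved under pics/ and viewed, at most 10 in all, crops included, and the job is handed in when it is done.

```bash
mkdir -p pics
python3 - <<'E'
from rig import arm
import cv2,numpy as np,pickle
d={}
for n in("top","side"):
    c=arm.read_camera(n);d[n]=c;cv2.imwrite(f"pics/{n}0.png",c["pixels"][:,:,::-1]);print(n,c["K"].round(1).tolist(),c["T"].round(3).tolist())
pickle.dump(d,open("cams.pkl","wb"))
o=arm.get_obs();print({k:o[k] for k in("time","eef_pos","ee_rot","force","grip_width")},arm.hold_point_z)
E
```

```text
top [[562.2, 0.0, 321.2], [0.0, 562.2, 255.7], [0.0, 0.0, 1.0]] [[-0.024, -0.986, 0.167, 347.348], [-1.0, 0.024, -0.001, 54.523], [-0.003, -0.167, -0.986, 1358.854], [0.0, 0.0, 0.0, 1.0]]
side [[481.6, 0.0, 321.1], [0.0, 481.6, 238.7], [0.0, 0.0, 1.0]] [[0.709, -0.468, 0.528, -27.684], [-0.706, -0.484, 0.517, -540.558], [0.014, -0.739, -0.674, 822.462], [0.0, 0.0, 0.0, 1.0]]
{'time': 0.1, 'eef_pos': array([257.39746856, 568.98153946, 190.34677797]), 'ee_rot': array([-1.03192208e-04,  2.10837855e-01,  9.77520798e-01, -6.90694338e-04]), 'force': array([0.61784732, 0.23101522, 0.11141701]), 'grip_width': 92.13362663916274} 18.8
```

View pics/top0.png

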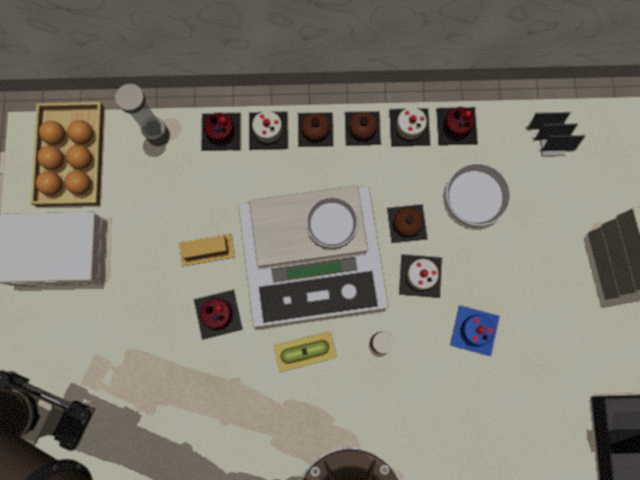

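View pics/side0.png

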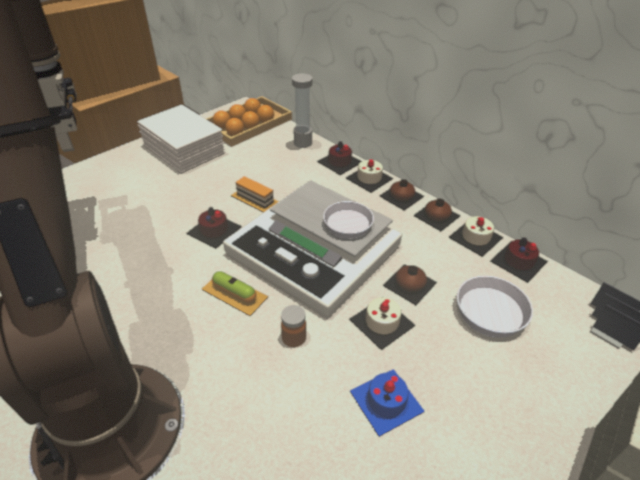

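Both views show the key strip. In the top view the small square is at (288,300), the bar at (318,296) and the large round key at (349,291). In the side view they are at (262,242), (286,255) and (310,270). The candidates to press are these three white keys. The round screw-like features on the robot base, near (350,470), are irrelevant. Next I'll triangulate and take one close crop.

```bash
cat > m.py <<'E'
import cv2,numpy as np,pickle
d=pickle.load(open("cams.pkl","rb"))
def ray(n,p):
    c=d[n];v=c["T"][:3,:3]@np.linalg.solve(c["K"],[*p,1.]);return c["T"][:3,3],v/np.linalg.norm(v)
def plane(n,p,z):
    o,v=ray(n,p);return o+v*(z-o[2])/v[2]
def tri(a,b):
    (o,v),(q,w)=ray("top",a),ray("side",b)
    s=np.linalg.lstsq(np.c_[v,-w],q-o,rcond=None)[0];A=o+s[0]*v;B=q+s[1]*w
    return (A+B)/2,np.linalg.norm(A-B)
E
python3 - <<'E'
from m import *
roi={"top":(262,275,378,318),"side":(240,225,338,290)}
seeds={"top":[(288,300),(318,296),(349,291)],"side":[(262,242),(286,255),(310,270)]}
C={}
for n,(x0,y0,x1,y1) in roi.items():
    im=d[n]["pixels"];g=cv2.cvtColor(im,cv2.COLOR_RGB2GRAY)
    for t in ([150] if n=="top" else [185]):
        m=(g>t).astype(np.uint8);k,l,s,c=cv2.connectedComponentsWithStats(m)
        C[n]=[]
        for p in seeds[n]:
            i=l[p[1],p[0]];print(n,p,g[p[1],p[0]],i,s[i],c[i].round(1));C[n].append(c[i])
for nm,a,b in zip(("sq","bar","round"),C["top"],C["side"]):
    P,e=tri(a,b);print(nm,P.round(1),round(e,1),"top@64",plane("top",a,64).round(1),"side@64",plane("side",b,64).round(1))
# scale corners
for p in((240,203),(369,187),(385,306),(253,327)):print(p,plane("top",p,46).round(0))
for nm,p,z in(("jar",(383,343),74),("eclair",(305,351),46),("gateauR",(216,313),70),("gateauW",(424,272),73),("scr L",(273,272),65),("scr R",(355,262),65),("tin",(332,223),99)):print(nm,plane("top",p,z).round(0))
a=d["top"]["pixels"][255:335,230:400,::-1];b=d["side"]["pixels"][215:305,210:380,::-1]
cv2.imwrite("pics/crop.png",np.vstack([cv2.resize(x,None,fx=3.4,fy=3.4,interpolation=cv2.INTER_CUBIC) for x in(a,b)]))
E
```

```text
top (288, 300) 173 52 [284 297   6   6  29] [286.7 299.8]
top (318, 296) 167 51 [308 291  20  10 151] [317.5 295.5]
top (349, 291) 174 50 [342 285  13  13 131] [348.5 291.1]
side (262, 242) 197 25 [260 239   6   4  17] [262.4 240.3]
side (286, 255) 213 32 [277 248  18  13 104] [285.5 253.8]
side (310, 270) 213 38 [304 264  13  10 106] [310.  268.2]
sq [466.2 134.8  61.7] 0.1 top@64 [465.9 134.7  64. ] side@64 [464.7 132.8  64. ]
bar [474.5  63.4  61.9] 0.6 top@64 [474.   63.6  64. ] side@64 [473.4  61.7  64. ]
round [482.7  -8.3  62.4] 0.0 top@64 [482.5  -8.2  64. ] side@64 [481.7  -9.4  64. ]
(240, 203) [704. 245.  46.]
(369, 187) [736. -67.  46.]
(385, 306) [447. -93.  46.]
(253, 327) [406. 215.  46.]
jar [362. -82.  74.]
eclair [349.  95.  46.]
gateauR [439. 297.  70.]
gateauW [ 522. -183.   73.]
scr L [531. 166.  65.]
scr R [550. -26.  65.]
tin [637.  26.  99.]
```

View pics/crop.png

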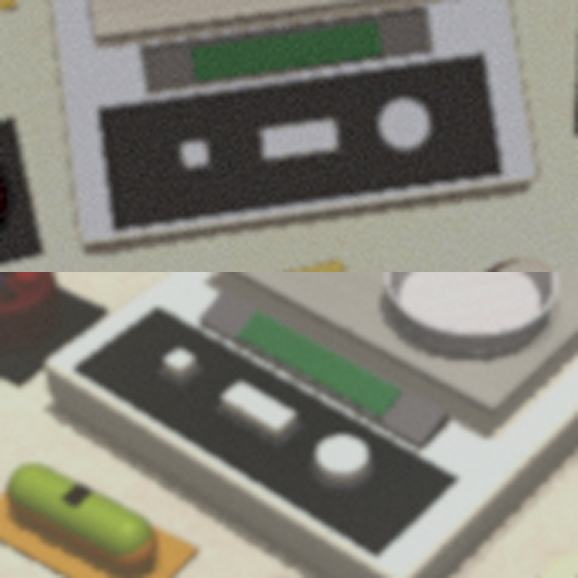

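The order is clear: square, bar, round, with 71.8–72 mm spacing and triangulated heights of about 62 mm (64 expected). The targets are round (482.5, -8.5) and bar (474, 63), with the scale yawed about +6.6°. I'll shut the fingers, turn +31° to align with the row, and travel at z≈190.

```bash
python3 -m handwheel '[{"linear":[0.19,-0.48,0],"delta_rot":[0,0,0.07],"jaw":1},{"linear":[0.19,-0.48,0],"delta_rot":[0,0,0.07],"jaw":1},{"linear":[0.19,-0.48,0],"delta_rot":[0,0,0.07],"jaw":1},{"linear":[0.19,-0.48,0],"delta_rot":[0,0,0.07],"jaw":1},{"linear":[0.19,-0.48,0],"delta_rot":[0,0,0.065],"jaw":1},{"linear":[0.19,-0.48,0],"delta_rot":[0,0,0],"jaw":1},{"linear":[0.19,-0.48,0],"delta_rot":[0,0,0],"jaw":1},{"linear":[0.19,-0.48,0],"delta_rot":[0,0,0],"jaw":1}]' 10
python3 -m handwheel '[{"linear":[0.19,-0.48,0],"delta_rot":[0,0,0],"jaw":1},{"linear":[0.19,-0.48,0],"delta_rot":[0,0,0],"jaw":1},{"linear":[0.19,-0.48,0],"delta_rot":[0,0,0],"jaw":1},{"linear":[0.19,-0.48,0],"delta_rot":[0,0,0],"jaw":1},{"linear":[0.19,-0.48,0],"delta_rot":[0,0,0],"jaw":1},{"linear":[0.19,-0.48,0],"delta_rot":[0,0,0],"jaw":1},{"linear":[0.19,-0.48,0],"delta_rot":[0,0,0],"jaw":1},{"linear":[0,0,0],"delta_rot":[0,0,0],"jaw":1}]'
```

```text
time: 0.77
eef_pos: [333.8, 375.9, 190.7]
ee_rot: [-0.0, -0.058, 0.998, -0.0]
force: [1.1, 0.4, -0.1]
grip_width: 42.9
grasp_force: 0.0
time: 1.43
eef_pos: [401.7, 204.3, 190.9]
ee_rot: [0.0, -0.055, 0.998, -0.001]
force: [-0.1, -0.5, -0.4]
grip_width: 0.8
grasp_force: 0.0
```

```bash
python3 -m handwheel '[{"linear":[0.23,-0.61,0],"delta_rot":[0,0,0],"jaw":1},{"linear":[0.23,-0.61,0],"delta_rot":[0,0,0],"jaw":1},{"linear":[0.23,-0.61,0],"delta_rot":[0,0,0],"jaw":1},{"linear":[0.23,-0.61,0],"delta_rot":[0,0,0],"jaw":1},{"linear":[0.23,-0.61,0],"delta_rot":[0,0,0],"jaw":1},{"linear":[0.23,-0.61,0],"delta_rot":[0,0,0],"jaw":1},{"linear":[0.23,-0.61,0],"delta_rot":[0,0,0],"jaw":1},{"linear":[0,0,0],"delta_rot":[0,0,0],"jaw":1}]'
python3 -m handwheel '[{"linear":[0,0,-0.3],"delta_rot":[0,0,0],"jaw":1},{"linear":[0,0,-0.4],"delta_rot":[0,0,0],"jaw":1},{"linear":[0,0,-0.4],"delta_rot":[0,0,0],"jaw":1},{"linear":[0,0,-0.4],"delta_rot":[0,0,0],"jaw":1},{"linear":[0,0,-0.3],"delta_rot":[0,0,0],"jaw":1},{"linear":[0,0,-0.2],"delta_rot":[0,0,0],"jaw":1},{"linear":[0,0,-0.1],"delta_rot":[0,0,0],"jaw":1},{"linear":[0,0,0],"delta_rot":[0,0,0],"jaw":1}]'
python3 - <<'E'
from rig import arm
import cv2,numpy as np
a=arm.read_camera("top")["pixels"][235:355,220:420,::-1];b=arm.read_camera("side")["pixels"][190:310,210:410,::-1]
cv2.imwrite("pics/above.png",np.vstack([cv2.resize(x,None,fx=2.5,fy=2.5,interpolation=cv2.INTER_CUBIC) for x in(a,b)]))
print(arm.get_obs()["eef_pos"])
E
```

```text
time: 2.1
eef_pos: [482.1, -10.4, 191.1]
ee_rot: [0.0, -0.055, 0.998, -0.001]
force: [0.0, -0.2, -0.4]
grip_width: 0.2
grasp_force: 0.0
time: 2.77
eef_pos: [480.0, -3.8, 85.2]
ee_rot: [-0.001, -0.059, 0.998, -0.0]
force: [-0.5, 0.3, 0.3]
grip_width: 0.2
grasp_force: 0.0
[481.02413022  -3.93042655  86.54412676]
```

View pics/above.png

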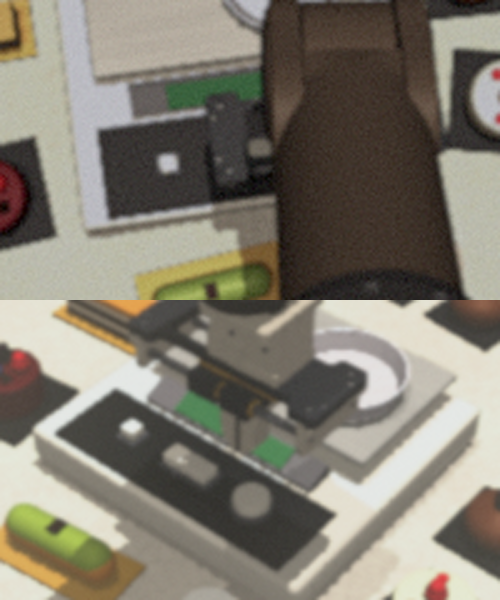

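The fingertip shows above the round key, in the side crop at about (240,455), with the key at (250,500). I'll check this against the projected TCP.

Run:
```python
from rig import arm
import cv2,numpy as np
c=arm.read_camera("side");p=arm.get_obs()["eef_pos"];print(p)
T=np.linalg.inv(c["T"])
def pr(q):
    v=c["K"]@(T[:3,:3]@np.array(q)+T[:3,3]);return v[:2]/v[2]
im=cv2.resize(c["pixels"][220:300,260:360,::-1],None,fx=7,fy=7,interpolation=cv2.INTER_CUBIC)
for q,col in((p,(0,0,255)),((482.5,-8.5,64),(255,0,0)),((474,63,64),(0,255,0))):
    u=pr(q);print(u);cv2.drawMarker(im,tuple(int(x) for x in (u-[260,220])*7),col,0,16,2)
cv2.imwrite("pics/z.png",im)
```

```text
[481.23138495  -3.923063    86.78377482]
[308.11965855 259.66466867]
[310.02962379 267.81598727]
[285.36360563 253.37572773]
```

View pics/z.png

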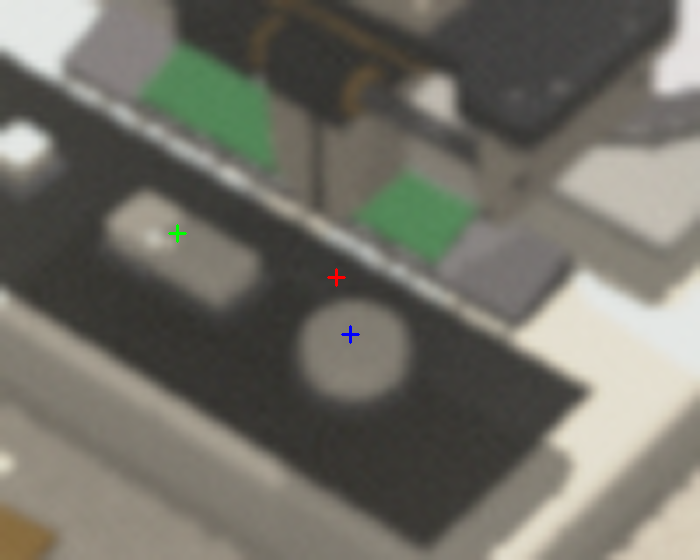

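The visible grey finger ends near crop (315,210), about 9 px above the projected TCP (red). The tips may be black against the black strip, so I'll enhance the dark range.

Run:
```python
from rig import arm
import cv2,numpy as np
im=np.mean([arm.read_camera("side")["pixels"][220:300,260:360,::-1].astype(float) for _ in range(6)],0)
im=np.clip((im-20)*4,0,255).astype(np.uint8)
cv2.imwrite("pics/z2.png",cv2.resize(im,None,fx=7,fy=7,interpolation=cv2.INTER_CUBIC))
print(arm.get_obs()["eef_pos"])
```

```text
[480.88232469  -4.0136239   86.43978398]
```

View pics/z2.png

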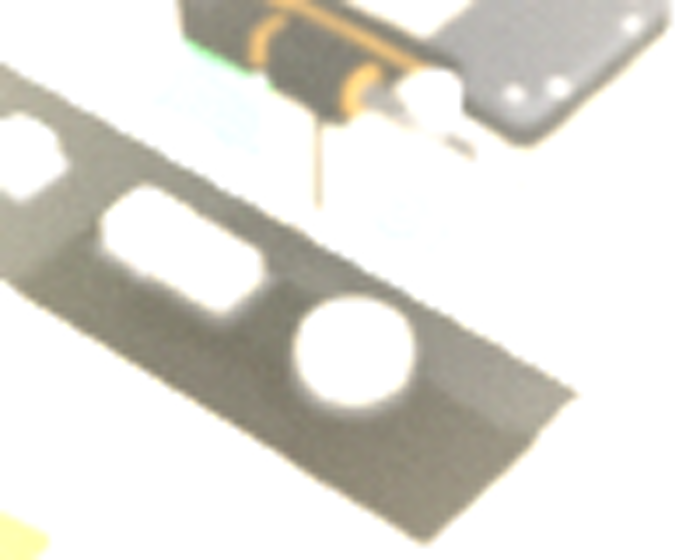

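No dark tip is visible. The finger really ends near pixel (305.5,250), while the TCP projects to (308,260). That is either a height or a lateral offset. The gripper's body wing (190 × 75 mm) shows in the top view at crop (206–248, 95–188), so I'll use it to check the lateral position.

Run:
```python
from m import *
from rig import arm
f=lambda u,v:(220+u/2.5,235+v/2.5)
for z in(140,160,190):
    print(z,[plane("top",f(*p),z)[:2].round(0).tolist() for p in((206,97),(208,182),(226,140))])
c=d["side"];T=np.linalg.inv(c["T"])
def pr(q):
    v=c["K"]@(T[:3,:3]@np.array(q)+T[:3,3]);return (v[:2]/v[2]).round(1)
print("base",pr((0,0,0)),"tip@+z",[pr((481-9,-4-9,z)) for z in(86,96,106,116)])
for z in(64,86,100,110):print(z,plane("side",(305.5,250),z).round(0))
```

```text
140 [[515.0, 95.0], [441.0, 95.0], [477.0, 78.0]]
160 [[512.0, 94.0], [439.0, 94.0], [475.0, 78.0]]
190 [[508.0, 93.0], [437.0, 93.0], [472.0, 77.0]]
base [109.3 427.7] tip@+z [array([307.9, 264.2]), array([307.9, 260.9]), array([307.9, 257.5]), array([307.9, 254.1])]
64 [514.  39.  64.]
86 [499.  23.  86.]
100 [489.  12. 100.]
110 [481.   4. 110.]
```

Laterally the wing agrees with the reading to within about 4 mm. So the tips look about 20 mm higher than reported, and I'll find contact by force. First I'll shift by y -5 mm, lower 15 mm and look.

```bash
python3 -m handwheel '[{"linear":[0,-0.05,0],"delta_rot":[0,0,0],"jaw":1},{"linear":[0,-0.05,-0.05],"delta_rot":[0,0,0],"jaw":1},{"linear":[0,0,-0.05],"delta_rot":[0,0,0],"jaw":1},{"linear":[0,0,-0.05],"delta_rot":[0,0,0],"jaw":1},{"linear":[0,0,-0.05],"delta_rot":[0,0,0],"jaw":1},{"linear":[0,0,-0.05],"delta_rot":[0,0,0],"jaw":1},{"linear":[0,0,-0.05],"delta_rot":[0,0,0],"jaw":1},{"linear":[0,0,0],"delta_rot":[0,0,0],"jaw":1}]'
python3 - <<'E'
from rig import arm
import cv2
im=arm.read_camera("side")["pixels"][210:300,250:370,::-1]
cv2.imwrite("pics/z3.png",cv2.resize(im,None,fx=6,fy=6,interpolation=cv2.INTER_CUBIC))
o=arm.get_obs();print(o["eef_pos"],o["force"])
E
```

```text
time: 3.88
eef_pos: [480.3, -9.0, 70.5]
ee_rot: [-0.0, -0.059, 0.998, 0.0]
force: [-1.5, -0.4, 0.2]
grip_width: 0.1
grasp_force: 0.0
[480.41086444  -9.02489943  70.72494033] [-1.0734459   0.28526132  0.16639365]
```

View pics/z3.png

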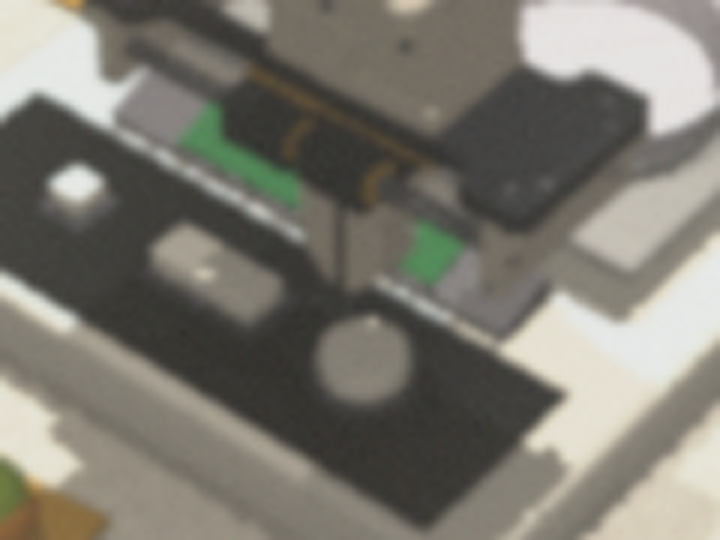

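The tip is at about (307,257) and the key centre at (310.5,270). The tip still looks well above the key, so I'll probe down gently.

```bash
python3 -m handwheel '[{"linear":[0.02,0,-0.04],"delta_rot":[0,0,0],"jaw":1},{"linear":[0.02,0,-0.04],"delta_rot":[0,0,0],"jaw":1},{"linear":[0,0,-0.04],"delta_rot":[0,0,0],"jaw":1},{"linear":[0,0,-0.04],"delta_rot":[0,0,0],"jaw":1},{"linear":[0,0,-0.02],"delta_rot":[0,0,0],"jaw":1},{"linear":[0,0,0],"delta_rot":[0,0,0],"jaw":1},{"linear":[0,0,0],"delta_rot":[0,0,0],"jaw":1},{"linear":[0,0,0],"delta_rot":[0,0,0],"jaw":1}]'
python3 - <<'E'
from rig import arm
import numpy as np
for _ in range(5):
    c=arm.read_camera("side");o=arm.get_obs();print(o["eef_pos"].round(1),o["force"].round(2))
np.save("probe.npy",c["pixels"])
E
```

```text
time: 4.6
eef_pos: [482.6, -9.0, 62.1]
ee_rot: [-0.0, -0.058, 0.998, 0.0]
force: [0.2, 0.1, 0.4]
grip_width: 0.5
grasp_force: 0.0
[482.7  -9.   62.1] [0.08 0.35 0.51]
[482.7  -9.1  62.1] [ 0.05 -0.76 -0.18]
[482.7  -9.   62.1] [-0.5   0.13  0.47]
[482.7  -9.   62.1] [-0.47 -0.05 -0.39]
[482.7  -9.   62.1] [-0.52  0.48  0.2 ]
```

There's no contact at reading 62, so the tips are indeed higher than the reading. I'll continue down 10 mm and then in small probes.

```bash
python3 -m handwheel '[{"linear":[0,0,-0.04],"delta_rot":[0,0,0],"jaw":1},{"linear":[0,0,-0.04],"delta_rot":[0,0,0],"jaw":1},{"linear":[0,0,-0.04],"delta_rot":[0,0,0],"jaw":1},{"linear":[0,0,-0.04],"delta_rot":[0,0,0],"jaw":1},{"linear":[0,0,-0.04],"delta_rot":[0,0,0],"jaw":1},{"linear":[0,0,0],"delta_rot":[0,0,0],"jaw":1},{"linear":[0,0,0],"delta_rot":[0,0,0],"jaw":1},{"linear":[0,0,0],"delta_rot":[0,0,0],"jaw":1}]'
python3 - <<'E'
from rig import arm
import cv2
c=arm.read_camera("side");im=c["pixels"][210:300,250:370,::-1]
cv2.imwrite("pics/z4.png",cv2.resize(im,None,fx=6,fy=6,interpolation=cv2.INTER_CUBIC))
o=arm.get_obs();print(o["eef_pos"],o["force"])
E
```

```text
time: 5.52
eef_pos: [482.6, -9.1, 52.0]
ee_rot: [-0.0, -0.058, 0.998, 0.0]
force: [-0.9, 0.1, -0.5]
grip_width: 0.3
grasp_force: 0.0
[482.67220151  -9.0336269   52.080986  ] [-1.01526431 -0.84799835 -0.7603349 ]
```

View pics/z4.png

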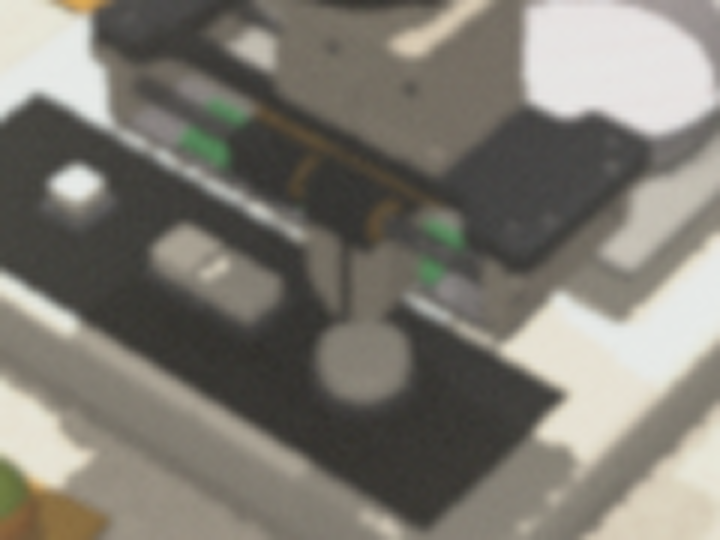

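The fingertips now end at about crop (345,320), at the far rim of the key (centre (363,358)). I'll triangulate a wing corner once to settle height versus lateral before pressing further.

Run:
```python
from m import *
from rig import arm
# above.png corners at reading (481,-4,86.5)
P,e=tri((220+208/2.5,235+184/2.5),(210+133/2.5,190+30/2.5));print("wing outer-front corner",P.round(0),e.round(1))
a=np.array([481,-4])+95*np.array([-.115,.993])-37.5*np.array([.993,.115]);print("expected xy",a.round(0))
t=arm.read_camera("top")["pixels"][235:355,220:420,::-1];b=arm.read_camera("side")["pixels"][170:290,230:430,::-1]
cv2.imwrite("pics/w.png",np.vstack([cv2.resize(x,None,fx=2.5,fy=2.5,interpolation=cv2.INTER_CUBIC) for x in(t,b)]))
```

```text
wing outer-front corner [438.  89. 215.] 10.2
expected xy [433.  86.]
```

View pics/w.png

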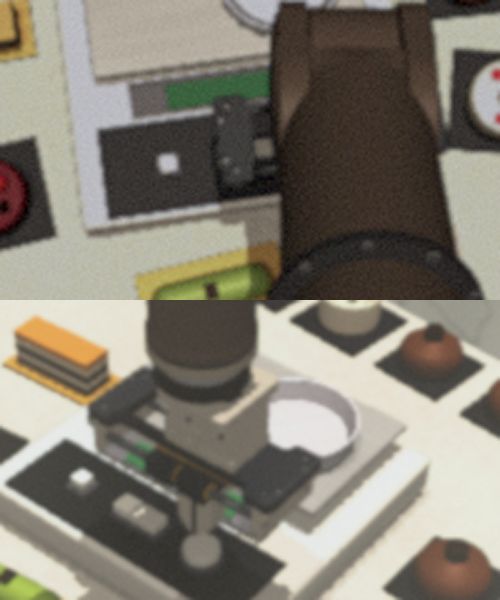

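The wing's lateral position matches the reading to within about 5 mm, so the tip is over the key and simply higher than reported. I'll keep probing by force.

```bash
python3 -m handwheel '[{"linear":[-0.02,-0.02,-0.02],"delta_rot":[0,0,0],"jaw":1},{"linear":[-0.02,-0.02,-0.02],"delta_rot":[0,0,0],"jaw":1},{"linear":[0,0,-0.02],"delta_rot":[0,0,0],"jaw":1},{"linear":[0,0,-0.02],"delta_rot":[0,0,0],"jaw":1},{"linear":[0,0,-0.02],"delta_rot":[0,0,0],"jaw":1},{"linear":[0,0,0],"delta_rot":[0,0,0],"jaw":1},{"linear":[0,0,0],"delta_rot":[0,0,0],"jaw":1},{"linear":[0,0,0],"delta_rot":[0,0,0],"jaw":1}]'
python3 - <<'E'
from rig import arm
import numpy as np
f=[];
for _ in range(6):
    c=arm.read_camera("side");o=arm.get_obs();f.append(o["force"])
print(o["eef_pos"].round(1),np.mean(f,0).round(2))
E
```

```text
time: 6.33
eef_pos: [480.6, -11.0, 47.0]
ee_rot: [-0.0, -0.058, 0.998, 0.0]
force: [-0.1, -0.7, 0.4]
grip_width: 0.5
grasp_force: 0.0
[480.7 -11.   47.1] [ 0.09 -0.16  0.01]
```

No contact at 47, which is below the strip's 49 mm, so a height offset is confirmed. Continuing down.

```bash
python3 -m handwheel '[{"linear":[0,0,-0.02],"delta_rot":[0,0,0],"jaw":1},{"linear":[0,0,-0.02],"delta_rot":[0,0,0],"jaw":1},{"linear":[0,0,-0.02],"delta_rot":[0,0,0],"jaw":1},{"linear":[0,0,-0.02],"delta_rot":[0,0,0],"jaw":1},{"linear":[0,0,0],"delta_rot":[0,0,0],"jaw":1},{"linear":[0,0,0],"delta_rot":[0,0,0],"jaw":1},{"linear":[0,0,0],"delta_rot":[0,0,0],"jaw":1},{"linear":[0,0,0],"delta_rot":[0,0,0],"jaw":1}]'
python3 - <<'E'
from rig import arm
import numpy as np
f=[];
for _ in range(6):
    c=arm.read_camera("side");o=arm.get_obs();f.append(o["force"])
print(o["eef_pos"].round(1),np.mean(f,0).round(2))
E
```

```text
time: 7.3
eef_pos: [480.6, -11.1, 43.1]
ee_rot: [0.0, -0.058, 0.998, 0.0]
force: [-0.3, -0.4, -0.4]
grip_width: 0.8
grasp_force: 0.0
[480.6 -11.   43.1] [-0.36  0.31 -0.13]
```

```bash
python3 -m handwheel '[{"linear":[0,0,-0.02],"delta_rot":[0,0,0],"jaw":1},{"linear":[0,0,-0.02],"delta_rot":[0,0,0],"jaw":1},{"linear":[0,0,-0.02],"delta_rot":[0,0,0],"jaw":1},{"linear":[0,0,0],"delta_rot":[0,0,0],"jaw":1},{"linear":[0,0,0],"delta_rot":[0,0,0],"jaw":1},{"linear":[0,0,0],"delta_rot":[0,0,0],"jaw":1},{"linear":[0,0,0],"delta_rot":[0,0,0],"jaw":1},{"linear":[0,0,0],"delta_rot":[0,0,0],"jaw":1}]'
python3 - <<'E'
from rig import arm
import numpy as np,cv2
f=[];
for _ in range(6):
    c=arm.read_camera("side");o=arm.get_obs();f.append(o["force"])
print(o["eef_pos"].round(1),np.mean(f,0).round(2))
cv2.imwrite("pics/p40.png",cv2.resize(c["pixels"][210:300,250:370,::-1],None,fx=6,fy=6,interpolation=cv2.INTER_CUBIC))
E
```

```text
time: 8.27
eef_pos: [480.7, -11.1, 40.1]
ee_rot: [0.0, -0.058, 0.998, 0.0]
force: [-0.2, 0.3, 1.2]
grip_width: 0.6
grasp_force: 0.0
[480.6 -11.   40. ] [-0.26  0.07 -0.16]
```

View pics/p40.png

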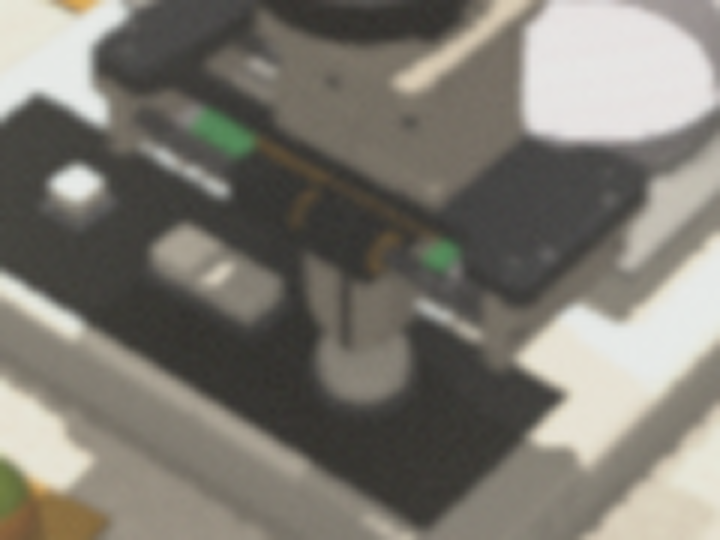

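The tip now covers the rear of the round key: near edge at crop (347,348), key front rim at y≈405. It is laterally on the key with about 10 mm to go. I'll compute the wing-bottom height for clearance and keep probing.

```bash
python3 - <<'E'
from m import *
for z in(60,75,90,105):print(z,plane("side",(250+500/6,210+365/6),z).round(0),plane("side",(250+120/6,210+150/6),z).round(0))
E
python3 -m handwheel '[{"linear":[0,0,-0.02],"delta_rot":[0,0,0],"jaw":1},{"linear":[0,0,-0.02],"delta_rot":[0,0,0],"jaw":1},{"linear":[0,0,-0.02],"delta_rot":[0,0,0],"jaw":1},{"linear":[0,0,-0.02],"delta_rot":[0,0,0],"jaw":1},{"linear":[0,0,-0.02],"delta_rot":[0,0,0],"jaw":1},{"linear":[0,0,-0.02],"delta_rot":[0,0,0],"jaw":1},{"linear":[0,0,0],"delta_rot":[0,0,0],"jaw":1},{"linear":[0,0,0],"delta_rot":[0,0,0],"jaw":1}]'
python3 - <<'E'
from rig import arm
import numpy as np
f=[];
for _ in range(6):
    c=arm.read_camera("side");o=arm.get_obs();f.append(o["force"])
print(o["eef_pos"].round(1),np.mean(f,0).round(2))
E
```

```text
60 [515. -48.  60.] [492. 138.  60.]
75 [505. -58.  75.] [482. 125.  75.]
90 [494. -67.  90.] [472. 111.  90.]
105 [483. -77. 105.] [461.  98. 105.]
time: 9.23
eef_pos: [480.6, -11.0, 34.0]
ee_rot: [-0.0, -0.058, 0.998, 0.0]
force: [0.8, -0.4, -0.4]
grip_width: 0.3
grasp_force: 0.0
[480.6 -11.1  34.1] [0.01 0.21 0.38]
```

```bash
cat > f.py <<'E'
from rig import arm
import numpy as np
f=[]
for _ in range(5):
    c=arm.read_camera("side");o=arm.get_obs();f.append(o["force"])
print(round(o["time"],1),o["eef_pos"].round(1),np.mean(f,0).round(2))
E
python3 -m handwheel '[{"linear":[0,0,-0.02],"delta_rot":[0,0,0],"jaw":1},{"linear":[0,0,-0.02],"delta_rot":[0,0,0],"jaw":1},{"linear":[0,0,-0.02],"delta_rot":[0,0,0],"jaw":1},{"linear":[0,0,-0.02],"delta_rot":[0,0,0],"jaw":1},{"linear":[0,0,0],"delta_rot":[0,0,0],"jaw":1},{"linear":[0,0,0],"delta_rot":[0,0,0],"jaw":1},{"linear":[0,0,0],"delta_rot":[0,0,0],"jaw":1},{"linear":[0,0,0],"delta_rot":[0,0,0],"jaw":1}]'; python3 f.py
```

```text
time: 10.2
eef_pos: [480.6, -11.1, 30.1]
ee_rot: [0.0, -0.059, 0.998, 0.0]
force: [0.2, -0.6, -0.9]
grip_width: 0.6
grasp_force: 0.0
10.4 [480.6 -11.   30.1] [-0.08  0.01 -0.1 ]
```

```bash
python3 -m handwheel '[{"linear":[0,0,-0.02],"delta_rot":[0,0,0],"jaw":1},{"linear":[0,0,-0.02],"delta_rot":[0,0,0],"jaw":1},{"linear":[0,0,-0.02],"delta_rot":[0,0,0],"jaw":1},{"linear":[0,0,-0.02],"delta_rot":[0,0,0],"jaw":1},{"linear":[0,0,0],"delta_rot":[0,0,0],"jaw":1},{"linear":[0,0,0],"delta_rot":[0,0,0],"jaw":1},{"linear":[0,0,0],"delta_rot":[0,0,0],"jaw":1},{"linear":[0,0,0],"delta_rot":[0,0,0],"jaw":1}]'; python3 f.py
```

```text
time: 11.12
eef_pos: [480.7, -11.0, 26.1]
ee_rot: [0.0, -0.059, 0.998, 0.0]
force: [-0.4, -0.4, 3.4]
grip_width: 0.7
grasp_force: 1.6
11.4 [480.7 -11.   26.1] [-0.18  0.06  3.31]
```

Contact: 3.3 N at reading 26 means about 2.4 mm of travel, so the key top is near 28.5. I'll press 5.5 mm further, to about 8 mm of travel, and pause to check.

```bash
python3 -m handwheel '[{"linear":[0,0,-0.02],"delta_rot":[0,0,0],"jaw":1},{"linear":[0,0,-0.02],"delta_rot":[0,0,0],"jaw":1},{"linear":[0,0,-0.02],"delta_rot":[0,0,0],"jaw":1},{"linear":[0,0,-0.02],"delta_rot":[0,0,0],"jaw":1},{"linear":[0,0,-0.02],"delta_rot":[0,0,0],"jaw":1},{"linear":[0,0,-0.01],"delta_rot":[0,0,0],"jaw":1},{"linear":[0,0,0],"delta_rot":[0,0,0],"jaw":1},{"linear":[0,0,0],"delta_rot":[0,0,0],"jaw":1}]'; python3 f.py
```

```text
time: 12.03
eef_pos: [480.8, -11.0, 20.6]
ee_rot: [0.0, -0.059, 0.998, 0.0]
force: [-1.6, 0.5, 7.9]
grip_width: 0.3
grasp_force: 3.6
12.3 [480.7 -11.1  20.7] [-1.11 -0.27  7.18]
```

7.2 N corresponds to about 7.6 mm of travel, well down and short of the stop. Now I'll release, rise 22 mm and go to the bar key: shift (-8.5, +71.5).

```bash
python3 -m handwheel '[{"linear":[0,0,-0.0],"delta_rot":[0,0,0],"jaw":1},{"linear":[0,0,0.04],"delta_rot":[0,0,0],"jaw":1},{"linear":[0,0,0.08],"delta_rot":[0,0,0],"jaw":1},{"linear":[0,0,0.1],"delta_rot":[0,0,0],"jaw":1},{"linear":[0,0,0.1],"delta_rot":[0,0,0],"jaw":1},{"linear":[0,0,0.12],"delta_rot":[0,0,0],"jaw":1},{"linear":[0,0,0],"delta_rot":[0,0,0],"jaw":1},{"linear":[0,0,0],"delta_rot":[0,0,0],"jaw":1}]'; python3 f.py
python3 -m handwheel '[{"linear":[-0.02,0.2,0],"delta_rot":[0,0,0],"jaw":1},{"linear":[-0.03,0.25,0],"delta_rot":[0,0,0],"jaw":1},{"linear":[-0.03,0.25,0],"delta_rot":[0,0,0],"jaw":1},{"linear":[-0.03,0.25,0],"delta_rot":[0,0,0],"jaw":1},{"linear":[-0.03,0.25,0],"delta_rot":[0,0,0],"jaw":1},{"linear":[-0.03,0.23,0],"delta_rot":[0,0,0],"jaw":1},{"linear":[0,0,0],"delta_rot":[0,0,0],"jaw":1},{"linear":[0,0,0],"delta_rot":[0,0,0],"jaw":1}]'; python3 f.py
python3 - <<'E'
from rig import arm
import cv2,numpy as np
c=arm.read_camera("side");g=cv2.cvtColor(c["pixels"],cv2.COLOR_RGB2GRAY)
for y in range(240,272,1):print(y," ".join(f"{v:3d}" for v in g[y,270:302]))
E
```

```text
time: 12.95
eef_pos: [480.8, -11.0, 42.9]
ee_rot: [0.0, -0.059, 0.998, 0.0]
force: [0.3, -0.3, -0.3]
grip_width: 0.5
grasp_force: 0.0
13.2 [480.4 -11.1  42.3] [-0.04 -0.38  0.23]
time: 13.87
eef_pos: [471.9, 61.3, 42.4]
ee_rot: [-0.0, -0.059, 0.998, 0.0]
force: [0.5, -0.6, 0.2]
grip_width: 0.5
grasp_force: 0.0
14.1 [472.2  59.7  42.5] [-0.39  0.18 -0.1 ]
240  58  59  56  59  59  69  91 107 109 106  99  84  66  63  67  78  88 100 102  95  88  84  83  84  83  80  77  76  71  66  61  62
241  56  56  58  57  60  68  88 106 110 108 105  90  77  83  92  99 102 106 103 101  98  95  88  84  82  81  81  77  72  69  71  69
242  57  58  57  58  55  67  86 106 110 109 105  92  78  92 104 109 107 108 105 100 101 101  97  91  84  83  80  79  73  69  73  81
243  56  55  58  58  59  63  84 104 107 108 105  91  81  93 107 109 109 111 108 102 104 100 101  96  91  89  91  83  74  71  70  81
244  53  54  54  57  57  64  82  99 108 109 105  94  81  91 105 111 108 109 108 103 103 101 100 103 101 103 102  96  87  79  76  82
245  53  52  53  54  53  59  73  95 105 110 106  94  78  91 105 109 111 108 107 103
[... 2780 characters left out ...]
  57  53  51  52  51  54  52  54  52  54
267  95  72  61  57  53  54  53  54  52  52  54  53  52  53  52  56  50  53  51  54  54  54  55  51  53  53  52  53  53  53  53  54
268 130 110  90  69  59  56  53  53  53  51  52  52  53  53  55  52  54  55  54  53  54  53  53  51  48  55  50  50  50  53  52  57
269 151 141 129 104  83  64  55  54  50  52  53  53  52  50  53  53  52  51  52  50  52  55  53  52  55  53  54  56  51  53  50  60
270 157 156 152 143 123  97  74  58  54  53  53  53  53  52  52  52  50  51  53  52  52  51  52  52  53  52  53  53  54  53  57  60
271 152 157 159 157 148 132 105  77  62  54  50  53  52  53  52  52  53  51  53  55  51  52  54  55  54  52  53  52  53  54  54  60
```

Round key released (force about 0). The finger gap at column 282 and tip at row 251 sit over the bar key (columns 274–297), in the same relation as before. Next I'll lower to reading 26 and check the force.

```bash
python3 -m handwheel '[{"linear":[0,0,-0.06],"delta_rot":[0,0,0],"jaw":1},{"linear":[0,0.01,-0.08],"delta_rot":[0,0,0],"jaw":1},{"linear":[0,0.01,-0.06],"delta_rot":[0,0,0],"jaw":1},{"linear":[0,0,-0.05],"delta_rot":[0,0,0],"jaw":1},{"linear":[0,0,-0.04],"delta_rot":[0,0,0],"jaw":1},{"linear":[0,0,-0.04],"delta_rot":[0,0,0],"jaw":1},{"linear":[0,0,0],"delta_rot":[0,0,0],"jaw":1},{"linear":[0,0,0],"delta_rot":[0,0,0],"jaw":1}]'; python3 f.py
```

```text
time: 14.83
eef_pos: [471.9, 61.5, 26.0]
ee_rot: [-0.0, -0.059, 0.998, 0.0]
force: [-1.9, -0.7, 2.9]
grip_width: 0.7
grasp_force: 1.6
15.1 [471.9  61.4  26.1] [-1.94 -0.04  2.99]
```

```bash
python3 -m handwheel '[{"linear":[0,0,-0.02],"delta_rot":[0,0,0],"jaw":1},{"linear":[0,0,-0.02],"delta_rot":[0,0,0],"jaw":1},{"linear":[0,0,-0.02],"delta_rot":[0,0,0],"jaw":1},{"linear":[0,0,-0.02],"delta_rot":[0,0,0],"jaw":1},{"linear":[0,0,-0.02],"delta_rot":[0,0,0],"jaw":1},{"linear":[0,0,-0.01],"delta_rot":[0,0,0],"jaw":1},{"linear":[0,0,0],"delta_rot":[0,0,0],"jaw":1},{"linear":[0,0,0],"delta_rot":[0,0,0],"jaw":1}]'; python3 f.py
```

```text
time: 15.75
eef_pos: [472.0, 61.5, 20.6]
ee_rot: [-0.0, -0.058, 0.998, 0.0]
force: [-3.7, -0.2, 6.7]
grip_width: 0.8
grasp_force: 3.7
16.0 [472.   61.4  20.6] [-3.62  0.19  7.42]
```

The bar gives 7.4 N, about 7.8 mm of travel. I'll release and withdraw up.

```bash
python3 -m handwheel '[{"linear":[0,0,0.04],"delta_rot":[0,0,0],"jaw":1},{"linear":[0,0,0.08],"delta_rot":[0,0,0],"jaw":1},{"linear":[0,0,0.15],"delta_rot":[0,0,0],"jaw":1},{"linear":[0,0,0.3],"delta_rot":[0,0,0],"jaw":1},{"linear":[0,0,0.4],"delta_rot":[0,0,0],"jaw":1},{"linear":[0,0,0.4],"delta_rot":[0,0,0],"jaw":1},{"linear":[0,0,0.4],"delta_rot":[0,0,0],"jaw":1},{"linear":[0,0,0.4],"delta_rot":[0,0,0],"jaw":1}]'
python3 -m handwheel '[{"linear":[0,0.3,0.3],"delta_rot":[0,0,0],"jaw":1},{"linear":[0,0.4,0.3],"delta_rot":[0,0,0],"jaw":1},{"linear":[0,0.4,0.3],"delta_rot":[0,0,0],"jaw":1},{"linear":[0,0.4,0.2],"delta_rot":[0,0,0],"jaw":1},{"linear":[0,0.3,0],"delta_rot":[0,0,0],"jaw":1},{"linear":[0,0.2,0],"delta_rot":[0,0,0],"jaw":1},{"linear":[0,0,0],"delta_rot":[0,0,0],"jaw":1},{"linear":[0,0,0],"delta_rot":[0,0,0],"jaw":1}]'; python3 f.py
python3 - <<'E'
from m import *
from rig import arm
c=arm.read_camera("side")["pixels"];g=cv2.cvtColor(c,cv2.COLOR_RGB2GRAY)
g0=cv2.cvtColor(d["side"]["pixels"],cv2.COLOR_RGB2GRAY)
for nm,(x,y,w,h) in dict(sq=(252,232,20,18),bar=(272,243,28,22),rnd=(299,259,24,20),tin=(320,198,60,42),jar=(275,300,36,48),eclair=(200,265,70,48),white=(348,295,68,50),pebble=(380,260,60,40)).items():
    t=g0[y:y+h,x:x+w];r=cv2.matchTemplate(g[y-6:y+h+6,x-6:x+w+6],t,cv2.TM_CCOEFF_NORMED);_,s,_,l=cv2.minMaxLoc(r);print(nm,round(s,3),(l[0]-6,l[1]-6))
E
```

```text
time: 16.67
eef_pos: [472.4, 61.3, 130.5]
ee_rot: [0.0, -0.058, 0.998, -0.0]
force: [-0.0, 0.9, -0.2]
grip_width: 0.6
grasp_force: 0.0
time: 17.33
eef_pos: [471.9, 161.0, 183.7]
ee_rot: [-0.0, -0.059, 0.998, -0.0]
force: [0.4, -0.3, -1.0]
grip_width: 0.5
grasp_force: 0.0
17.6 [472.1 160.3 183.8] [-0.14 -0.19 -0.3 ]
sq 0.954 (0, 1)
bar 0.977 (0, 0)
rnd 0.999 (0, 0)
tin 0.999 (0, 0)
jar 0.986 (0, 0)
eclair 0.692 (0, 0)
white 1.0 (0, 0)
pebble 1.0 (0, 0)
```

The round and bar keys are back up, and the tin, jar and neighbours show no shift. The lower square and eclair scores fit the gripper's shadow, and neither was near a contact. Handing in.

```bash
python3 -c "
from rig import arm
print(arm.close_job())"
```

```text
the job is handed in; nothing more can be done
None
```

I pressed the power key and then the zero key about 8 mm down each (about 7 N); both sprang back, the arm is withdrawn and clear, and the job was handed in at about 18 s with no verdict shown.

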